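# Load the slanted spice rack in order

### The arm

A 7-joint arm with a two-finger parallel gripper is mounted at the origin on the work surface. World frame = base frame: x ahead of the robot, y to its left, z up, the work surface at z = 0. Lengths are in m, angles in rad, forces in N, time in s.
With the tool pointing down it reaches from about 0.4 to 0.85 m from the base axis. Payload 6.9 kg.
Tool frame: the origin (TCP) lies at the very end of the fingers, on their centre line; the grasp point (between the pads) lies 19 mm behind it (r.grip_depth is the distance from the TCP to the grasp point, in m); z points along the fingers, y is the line along which they close (so a half turn about z gives the same grasp; the last joint's range is limited). The gripper opens to 85 mm and grips with 20 to 120 N. Pads are 22 mm wide; open, the fingers measure 114 mm over their backs; the gripper's body (76 mm by 85 mm) begins 54 mm behind the grasp point. The pads swing forward as they close: fully open they stand 13 mm farther back than shut.
Start: joints at [1.387, 0.507, -0.238, 1.5, 0.126, 1.149, -0.155], TCP at [0.179, -0.599, 0.231] pointing down, gripper open.
Joint ranges: [-3.08, 3.08], [-0.24, 2.05], [-1.43, 1.35], [0, 2.5], [-1.52, 4.66], [0.17, 1.96], [-2.89, 2.89]. Speed limits (rad/s): [2.39, 2.39, 3.14, 3.14, 3.14, 3.14, 3.14].

### API

Orientations are given as a 3x3 rotation matrix whose columns are the frame's x, y, z axes.
In Python, from workcell import r gives the robot as it stands.
- The arm moves only by the shell command python3 -m jog 'ROWS' [FORCE]. ROWS is JSON, a list of rows, each a list of 7 numbers: the turn, a rotation vector about the tool's x, y, z in degrees, then the shift along the tool's x, y, z in m, then the finger opening in m, from 0 to 0.0854. In form: [[wx, wy, wz, x, y, z, fingers], ...]. A call has exactly 5 rows; each row shifts and turns the commanded pose from where the row before left it, along the tool's axes as they then stand; what a row does not reach is not made up. A row lasts 1/10 s, in which the tool goes at most 50 mm and 8.59 degrees, less where a joint would pass 70% of its speed; a pose out of reach is approached as far as the arm can. A call with a gripper value outside its range is refused whole. The fingers move at their own pace and stop on an object; FORCE is the grip in N (left out, the last holds). Time passes only in rows, so rows that do not move let the fingers close, or fill a call up. It gives the time, the measured TCP pose, the force, the opening and the grip force at its end, in the units of the state.
- r.observe(): the state, without advancing time (a new reading comes with each control period).
- r.capture(name): name is "scene" or "top" or "wrist"; returns the picture (400x640x3 uint8, red, green, blue); there is no depth.
- r.camera_model(name): a dict with "fov_y" (degrees; the focal length in pixels is half the picture's height over the tangent of half this angle, whatever the lens; pixels are square), "cx", "cy" (the principal point, pixels), "extrinsics" (4x4, takes a point from world to camera coordinates). Camera axes: x right, y down, z forward; pixel columns grow to the right and rows downward; lengths in m; the calibration is good to about 2 mm. A picture is of the moment at which its call begins: read the wrist's pose just before it. camera_model takes no time and is no camera call; for the wrist camera it gives the pose at the moment of the call.
- r.sign_off(): hands the job in; it is judged then, once.
The state is a dict: "time": time; "qpos": joint angles; "qd": joint speeds; "effort": joint torques, N m; "position": TCP position; "tcp_rot": TCP orientation; "wrist_force": force on the tool from outside, world axes, zero at the start; "moment": the same for the moment, N m; "width": finger opening in m; "gripper_force": force on a finger pad.
Only numpy, scipy, OpenCV 4.12 (cv2) and the standard library are available. Lean on these libraries where they do the work, as an engineer would, in place of code of your own. Each camera call takes 0.05 s, during which the arm holds its last target. There are 200 camera calls.

### The job

Fill the slanted spice rack in order: first the shortest spice tin into the well with one steel stud, then the medium tin into the well with two, then the tallest into the well with three, each the right way up and resting on the cork inside. The cork sits at a different unseen depth in each well, so feel each tin gently down onto it before letting go: don't drop it in and don't force it. Leave the bowl, the pie tin and the clear box where they are.

Things in the scene. Friction and masses are not known exactly. Their poses are not given: they have to be found in the camera images.
- tin_short: short round spice tin, 105 mm tall, 42 mm diameter all the way up (brushed aluminium, top 20 mm is a wooden lid that is fixed on), about 0.1 to 0.2 kg, heavier towards the bottom, standing loose on the counter at the start. Origin: centre of its underside; z runs up through the lid.
- tin_medium: medium round spice tin, 120 mm tall, 42 mm diameter all the way up (brushed aluminium, top 20 mm is a wooden lid that is fixed on), about 0.1 to 0.2 kg, heavier towards the bottom, standing loose on the counter at the start. Origin: centre of its underside; z runs up through the lid.
- tin_tall: tall round spice tin, 140 mm tall, 42 mm diameter all the way up (brushed aluminium, top 20 mm is a wooden lid that is fixed on), about 0.1 to 0.2 kg, heavier towards the bottom, standing loose on the counter at the start. Origin: centre of its underside; z runs up through the lid.
- well1: fixed well with 1 round steel stud (14 mm wide) on the flat dark ledge behind its mouth: square wooden sleeve, 48 x 48 mm inside, walls 6 mm, leaning 30 degrees from vertical towards the rack's front. Origin: centre of the mouth, about 104 mm above the counter; z points out of the well along its axis, y along the row, x up the slope towards the ledge.
- rack: fixed board, 170 x 290 x 12 mm, carrying the three wells 90 mm apart along its y, in varying order; its front (-x) looks roughly to the robot. In each well lies a cork rest, set differently and not measured: its top is 42 to 66 mm below the mouth along the axis, gives up to 4 mm at 1.5 N per mm, then is solid. Origin: centre of the underside.
- well2: fixed well with 2 round steel studs (14 mm wide) on the flat dark ledge behind its mouth: square wooden sleeve, 48 x 48 mm inside, walls 6 mm, leaning 30 degrees from vertical towards the rack's front. Origin: centre of the mouth, about 104 mm above the counter; z points out of the well along its axis, y along the row, x up the slope towards the ledge.
- well3: fixed well with 3 round steel studs (14 mm wide) on the flat dark ledge behind its mouth: square wooden sleeve, 48 x 48 mm inside, walls 6 mm, leaning 30 degrees from vertical towards the rack's front. Origin: centre of the mouth, about 104 mm above the counter; z points out of the well along its axis, y along the row, x up the slope towards the ledge.
- bowl: red ceramic bowl, 160 mm wide, 70 mm high, loose; bystander. Origin: centre of its underside.
- pie_tin: aluminium pie tin, 180 mm wide, 30 mm high, loose; bystander. Origin: centre of its underside.
- clear_box: clear plastic lidded box, 138 x 188 mm (x, y), 72 mm high, loose; bystander. Origin: centre of its underside.

How it is judged:
By the outcome, as a careful person would: the job done as asked, in the order asked, and still so for the second after the job is handed in, with the robot touching nothing.
It also fails if it takes over 72 s, if anything falls off the work surface, if the arm or the gripper's body presses on something with over 40 N, if the wrist force passes 120 N, or if a joint passes its speed limit or range.

## Working session

There is one attempt and no reset: what is moved stays moved. The work goes in short steps, Python scripts to look and compute and a shell command to move; the robot and the scene stay as the last step left them, time stands still between calls to the robot, and variables do not carry over. Pictures are saved under pics/ and viewed, at most 10 in all, crops included, and the job is handed in when it is done.

```bash
mkdir -p pics; ls
python3 - <<'E'
from workcell import r
import cv2,numpy as np
for n in("scene","top"):
    im=r.capture(n); cv2.imwrite(f"pics/{n}0.png",im[:,:,::-1]); m=r.camera_model(n); print(n,m["fov_y"],m["cx"],m["cy"],np.round(m["extrinsics"],4).tolist())
m=r.camera_model("wrist");print(m["fov_y"],np.round(m["extrinsics"],3).tolist())
o=r.observe();print(o["time"],o["position"],np.round(o["tcp_rot"],3).tolist(),o["wrist_force"],o["width"])
E
```

```text
pics
scene 56.83375466170266 317.98382704436113 198.85479287410428 [[0.2027, 0.9792, -0.0035, -0.1491], [0.7187, -0.1512, -0.6787, -0.3474], [-0.6652, 0.135, -0.7344, 1.4354], [0.0, 0.0, 0.0, 1.0]]
top 51.144819142604014 313.39497424857177 197.12694646649953 [[-0.0154, -0.9999, 0.0073, 0.0539], [-0.9935, 0.0145, -0.1126, 0.5982], [0.1125, -0.009, -0.9936, 1.1281], [0.0, 0.0, 0.0, 1.0]]
65.94611072221021 [[0.285, -0.959, -0.001, -0.624], [-0.915, -0.272, 0.298, -0.038], [-0.286, -0.084, -0.955, 0.38], [0.0, 0.0, 0.0, 1.0]]
0.1 [ 0.17839028 -0.59856071  0.23053917] [[0.958, 0.286, -0.0], [0.286, -0.958, 0.001], [-0.0, -0.002, -1.0]] [-0.05159443  0.23277263  0.37911496] 0.08532397359392178
```

View pics/scene0.png

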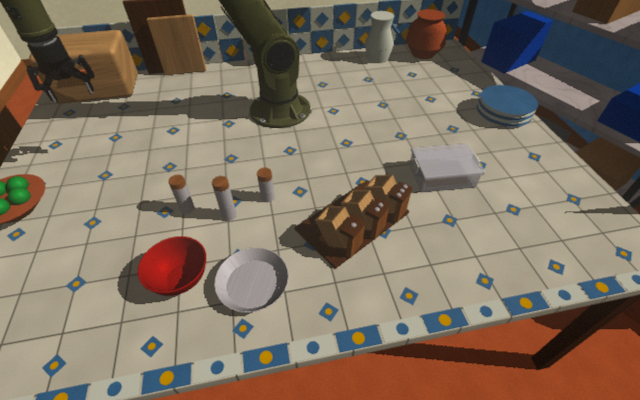

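View pics/top0.png

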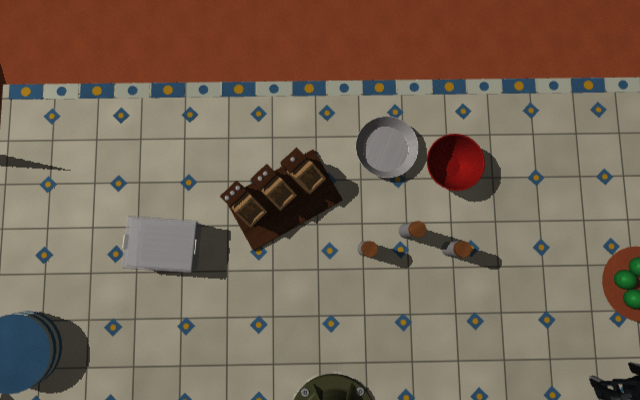

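The scene view shows three tins at about (178,192), (222,198) and (266,185), with the rack around (355,220). In the top view the wells are at (248,210), (278,192) and (310,178). I'll zoom in on both.

Run:
```python
import cv2,numpy as np
t=cv2.imread("pics/top0.png")[140:260,210:350]; s=cv2.imread("pics/scene0.png")[165:270,290:415]
f=lambda a:cv2.resize(a,(800,int(800*a.shape[0]/a.shape[1]))[:2],interpolation=cv2.INTER_CUBIC)
a=cv2.resize(t,None,fx=5,fy=5,interpolation=cv2.INTER_CUBIC)
cv2.imwrite("pics/c1.png",a)
b=cv2.imread("pics/top0.png")[210:275,350:490]; c=cv2.imread("pics/scene0.png")[160:230,160:300]
b=np.vstack([b,c]); cv2.imwrite("pics/c2.png",cv2.resize(b,None,fx=4.3,fy=4.3,interpolation=cv2.INTER_CUBIC))
```

```text
(no output)
```

View pics/c1.png

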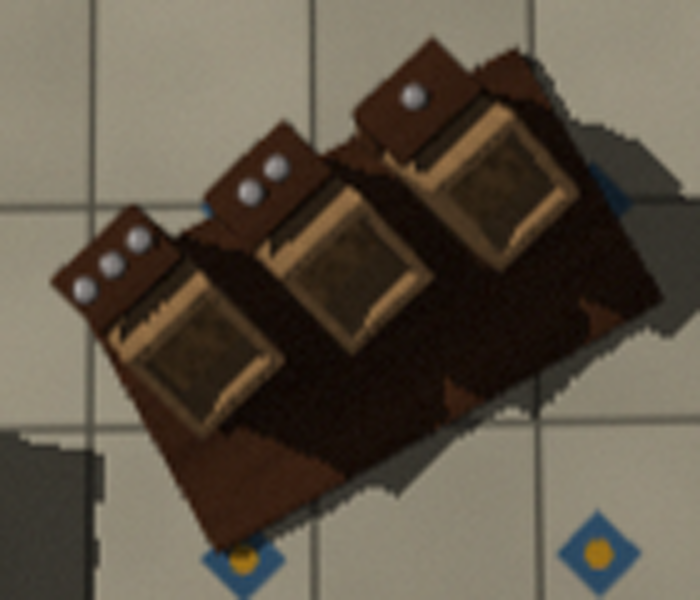

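View pics/c2.png

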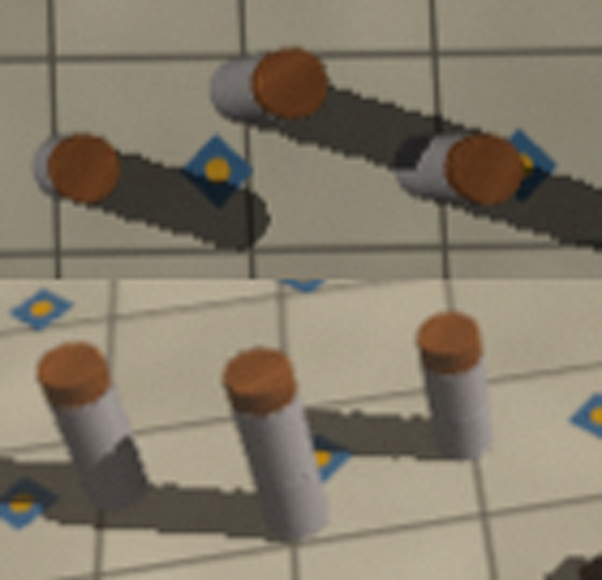

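The top crop shows the studs: 3 at (85,290), (111,265), (139,239), 2 at (250,192), (277,168), and 1 at (413,96). The well mouths are diamonds, and the wells look turned about 12° from the row. The lid tops show clearly in both views. Next I'll triangulate coarsely.

```bash
cat > h.py <<'E'
from workcell import r
import cv2,numpy as np
def cam(n):
    m=r.camera_model(n); f=200/np.tan(np.radians(m["fov_y"]/2)); E=np.array(m["extrinsics"]); return f,m["cx"],m["cy"],E
def ray(c,u,v):
    f,cx,cy,E=c; d=E[:3,:3].T@np.array([(u-cx)/f,(v-cy)/f,1]); return -E[:3,:3].T@E[:3,3],d/np.linalg.norm(d)
def plane(c,u,v,z):
    o,d=ray(c,u,v); return o+d*(z-o[2])/d[2]
def tri(rays):
    A=sum(np.eye(3)-np.outer(d,d) for o,d in rays); b=sum((np.eye(3)-np.outer(d,d))@o for o,d in rays)
    p=np.linalg.solve(A,b); return p,[np.linalg.norm((np.eye(3)-np.outer(d,d))@(p-o)) for o,d in rays]
def proj(c,p):
    f,cx,cy,E=c; q=E[:3,:3]@p+E[:3,3]; return np.array([f*q[0]/q[2]+cx,f*q[1]/q[2]+cy])
E
python3 - <<'E'
from h import *
np.set_printoptions(precision=4,suppress=True)
t,s=cam("top"),cam("scene")
for a,b in(((369.5,249.1),(264.9,172.9)),((417.7,229.3),(220.5,181.5)),((462.6,249.5),(177.4,180.6))):
    p,e=tri([ray(t,*a),ray(s,*b)]); print(p,e,[plane(t,*a,z)[:2] for z in(.105,.12,.14)])
for q in((85,290),(139,239),(250,192),(277,168),(413,96)): print("stud",plane(t,210+q[0]/5,140+q[1]/5,.11))
for q in((200,355),(347,268),(487,186)): print("mouth",plane(t,210+q[0]/5,140+q[1]/5,.104))
w=cam("wrist");o=r.observe();E=w[3];print("cam in tool",o["tcp_rot"].T@(-E[:3,:3].T@E[:3,3]-o["position"]),o["tcp_rot"].T@E[:3,:3].T,w[:3],np.array(o["qpos"]))
E
```

```text
[ 0.4542 -0.0963  0.0991] [np.float64(0.0012626218707367273), np.float64(0.0012626218707367553)] [array([ 0.4541, -0.0968]), array([ 0.4543, -0.0947]), array([ 0.4546, -0.0919])]
[ 0.5022 -0.2144  0.1352] [np.float64(0.0010536724471425815), np.float64(0.0010536724471425958)] [array([ 0.5031, -0.2233]), array([ 0.5026, -0.2194]), array([ 0.502 , -0.2143])]
[ 0.4496 -0.3334  0.1121] [np.float64(0.0009564730623337331), np.float64(0.0009564730623336971)] [array([ 0.4494, -0.3369]), array([ 0.4497, -0.3315]), array([ 0.45  , -0.3243])]
stud [0.5913 0.2694 0.11  ]
stud [0.6175 0.2416 0.11  ]
stud [0.6414 0.184  0.11  ]
stud [0.6539 0.1699 0.11  ]
stud [0.6911 0.0986 0.11  ]
mouth [0.5571 0.2107 0.104 ]
mouth [0.6015 0.1341 0.104 ]
mouth [0.6438 0.0604 0.104 ]
cam in tool [ 0.076  -0.0004 -0.1432] [[-0.0008 -0.9547 -0.2976]
 [ 1.     -0.0009  0.0004]
 [-0.0007 -0.2976  0.9547]] (np.float64(308.2902977111846), 315.4323946381451, 204.50316302355836) [ 1.3865  0.5082 -0.2375  1.501   0.1257  1.1489 -0.1548]
```

Run:
```python
import cv2
s=cv2.imread("pics/scene0.png")[165:270,290:420]
cv2.imwrite("pics/c3.png",cv2.resize(s,None,fx=5,fy=5,interpolation=cv2.INTER_CUBIC))
```

```text
(no output)
```

View pics/c3.png

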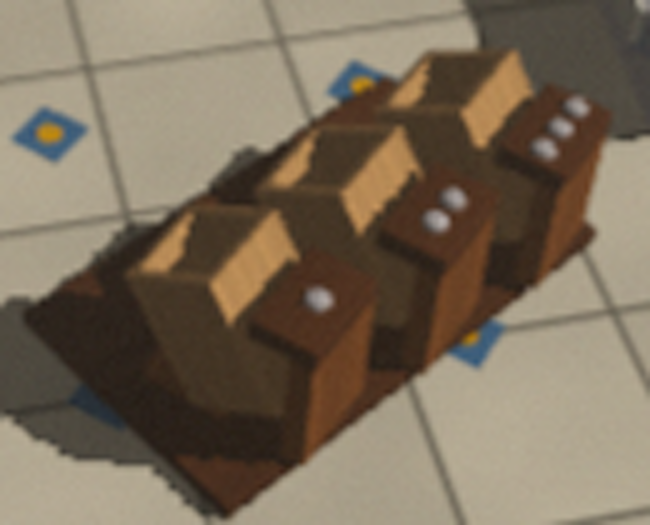

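Three upright tins: short at about (0.454,-0.097), tall (middle in the scene view) at about (0.502,-0.214), medium at about (0.450,-0.332). The wells are slanted sleeves with level stud ledges behind them. I'll move over for a wrist look.

```bash
cat >> h.py <<'E'
np.set_printoptions(precision=4,suppress=True)
from scipy.spatial.transform import Rotation as Ro
def st():
    o=r.observe(); print("t",o["time"],"p",np.array(o["position"]),"q",np.array(o["qpos"]),"F",np.array(o["wrist_force"]),"w",round(o["width"],4)); print(np.array(o["tcp_rot"])); return o
def go(p,R=None):
    o=st(); A=np.array(o["tcp_rot"]); R=A if R is None else R
    print("turn deg",Ro.from_matrix(A.T@R).as_rotvec(degrees=True),"shift before turn",A.T@(p-o["position"]),"shift after turn",R.T@(p-o["position"]))
E
python3 -m jog '[[0,0,0,0.026,-0.02,-0.005,0.0854],[0,0,0,0.026,-0.02,-0.005,0.0854],[0,0,0,0.026,-0.02,-0.005,0.0854],[0,0,0,0.026,-0.02,-0.005,0.0854],[0,0,0,0.026,-0.02,-0.005,0.0854]]'
python3 -m jog '[[0,0,0,0.026,-0.02,-0.005,0.0854],[0,0,0,0.026,-0.02,-0.005,0.0854],[0,0,0,0.026,-0.02,-0.005,0.0854],[0,0,0,0.026,-0.02,-0.005,0.0854],[0,0,0,0.026,-0.02,-0.005,0.0854]]'
python3 -m jog '[[0,0,0,0.026,-0.02,-0.005,0.0854],[0,0,0,0.026,-0.02,-0.005,0.0854],[0,0,0,0.026,-0.02,-0.005,0.0854],[0,0,0,0.026,-0.02,-0.005,0.0854],[0,0,0,0,0,0,0.0854]]'
python3 - <<'E'
from h import *
st(); cv2.imwrite("pics/w1.png",r.capture("wrist")[:,:,::-1])
c=cam("wrist")
for p in((.454,-.097,.105),(.502,-.214,.14),(.45,-.332,.12)):print(proj(c,np.array(p)))
E
```

```text
time: 0.6
position: [0.2751, -0.4646, 0.2561]
tcp_rot: [[0.958, 0.286, -0.0], [0.286, -0.958, 0.001], [-0.0, -0.001, -1.0]]
wrist_force: [0.0, 0.8, -0.5]
width: 0.0855
gripper_force: 0.0
time: 1.1
position: [0.371, -0.3317, 0.2813]
tcp_rot: [[0.958, 0.286, -0.0], [0.286, -0.958, 0.0], [-0.0, -0.0, -1.0]]
wrist_force: [1.3, 0.4, -1.3]
width: 0.0858
gripper_force: 0.0
time: 1.6
position: [0.4502, -0.2219, 0.3019]
tcp_rot: [[0.956, 0.293, 0.002], [0.293, -0.956, 0.002], [0.003, -0.001, -1.0]]
wrist_force: [0.6, 0.2, 0.8]
width: 0.0855
gripper_force: 0.0
t 1.6 p [ 0.4502 -0.2219  0.3019] q [ 0.7167  0.2709 -0.4072  1.6921  0.1112  1.2002 -0.9912] F [0.5848 0.151  0.8485] w 0.0855
[[ 0.9562  0.2927  0.0023]
 [ 0.2927 -0.9562  0.0019]
 [ 0.0028 -0.0011 -1.    ]]
[204.6344 141.2554]
[321.3846 132.1949]
[409.0178 208.5261]
```

View pics/w1.png

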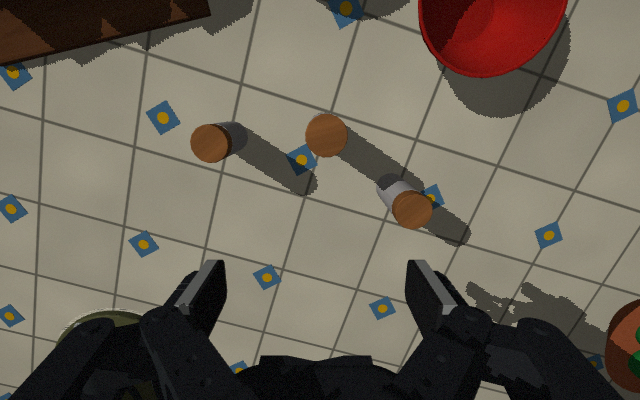

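The wrist picture shows the lids at (210,143), (326,134) and (413,210), within 5 px of prediction. Next is a view of the rack.

```bash
python3 -m jog '[[0,0,0,0.0226,-0.0255,0.002,0.0854],[0,0,0,0.0226,-0.0255,0.002,0.0854],[0,0,0,0.0226,-0.0255,0.002,0.0854],[0,0,0,0.0226,-0.0255,0.002,0.0854],[0,0,0,0.0226,-0.0255,0.002,0.0854]]' >/dev/null
python3 -m jog '[[0,0,0,0.0226,-0.0255,0.002,0.0854],[0,0,0,0.0226,-0.0255,0.002,0.0854],[0,0,0,0.0226,-0.0255,0.002,0.0854],[0,0,0,0.0226,-0.0255,0.002,0.0854],[0,0,0,0.0226,-0.0255,0.002,0.0854]]' >/dev/null
python3 -m jog '[[0,0,0,0.0226,-0.0255,0.002,0.0854],[0,0,0,0.0226,-0.0255,0.002,0.0854],[0,0,-6.7,0,0,0,0.0854],[0,0,-6.7,0,0,0,0.0854],[0,0,-6.7,0,0,0,0.0854]]' >/dev/null
python3 -m jog '[[0,0,-6.7,0,0,0,0.0854],[0,0,0,0,0,0,0.0854],[0,0,0,0,0,0,0.0854],[0,0,0,0,0,0,0.0854],[0,0,0,0,0,0,0.0854]]' >/dev/null
python3 - <<'E'
from h import *
st(); c=cam("wrist"); im=r.capture("wrist")[:,:,::-1]; np.save("w2.npy",im); np.savez("w2c.npz",f=c[0],cx=c[1],cy=c[2],E=c[3])
cv2.imwrite("pics/w2.png",im)
E
```

```text
t 3.65 p [0.6199 0.1438 0.2773] q [ 0.0792  0.5381 -0.6049  1.3868  0.3066  1.3106 -1.353 ] F [ 0.2823  0.3726 -0.2671] w 0.0854
[[ 0.7278  0.6858 -0.    ]
 [ 0.6858 -0.7278 -0.0002]
 [-0.0002  0.0002 -1.    ]]
```

View pics/w2.png

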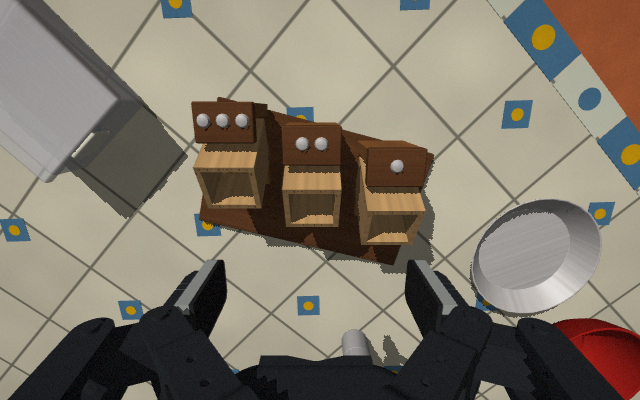

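The wrist view shows the 3-stud well at left (mouth about (232,185)), the 2-stud well in the middle (312,207) and the 1-stud well at right (391,224). I'll zoom in to pick corners.

Run:
```python
import cv2
s=cv2.imread("pics/w2.png")[95:275,185:441]
cv2.imwrite("pics/w2c.png",cv2.resize(s,(768,540),interpolation=cv2.INTER_CUBIC))
```

```text
(no output)
```

View pics/w2c.png

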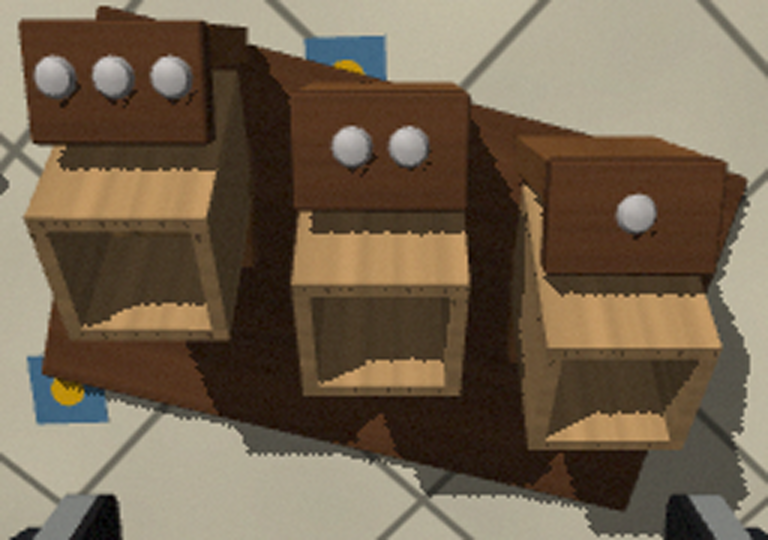

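Rim outer corners in the crop (3x, offset 185,95):
- Well 3: (25,220), (208,220), (228,338), (70,338)
- Well 2: (291,288), (468,288), (462,395), (303,395)
- Well 1: (523,350), (720,348), (686,450), (530,450)

The rims and studs are parallel to the tool y axis, so the wells share one yaw.

Run:
```python
from h import *
from scipy.optimize import least_squares
z=np.load("w2c.npz"); c=(z["f"],z["cx"],z["cy"],z["E"])
W={3:[(25,220),(208,220),(228,338),(70,338)],2:[(291,288),(468,288),(462,395),(303,395)],1:[(523,350),(720,348),(686,450),(530,450)]}
L=.03*np.array([(1,1,0),(1,-1,0),(-1,-1,0),(-1,1,0)])
def Rw(a): return Ro.from_euler("ZY",[a,-30],degrees=True).as_matrix()
px={k:np.array(v)/3+[185-1/3,95-1/3] for k,v in W.items()}
def res(p,k): return np.concatenate([proj(c,p[:3]+Rw(p[3])@l)-q for l,q in zip(L,px[k])])
for k in W:
    s=least_squares(res,[.6,.14,.104,43],args=(k,),x_scale=[.01,.01,.01,1]); print(k,s.x,np.round(s.fun,1))
    s=least_squares(lambda p:res(np.r_[p[:2],.104,p[2]],k),[.6,.14,43],x_scale=[.01,.01,1]); print("   fixz",s.x,np.round(s.fun,1))
P=[s for s in W]
ok,rv,tv=None,None,None
for k in W:
    ok,rv,tv=cv2.solvePnP(L,px[k],np.array([[c[0],0,c[1]],[0,c[0],c[2]],[0,0,1]],float),None); R=c[3][:3,:3].T@cv2.Rodrigues(rv)[0]; print(k,"tilt z",R[:,2],"ctr",(c[3][:3,:3].T@(tv.ravel()-c[3][:3,3])))
```

```text
3 [ 0.5517  0.2068  0.0998 42.8592] [ 0.3 -0.6 -0.7 -0.2  0.1  0.6  0.3  0.3]
   fixz [ 0.5533  0.2066 42.8199] [-0.1 -0.8 -0.3 -0.4  0.5  0.9  0.   0.5]
2 [ 0.5954  0.1267  0.1011 43.5306] [ 0.2 -0.4  0.1 -0.6 -0.9  0.4  0.5  0.7]
   fixz [ 0.5961  0.1273 43.5292] [-0.1 -0.5  0.4 -0.8 -0.6  0.6  0.3  0.9]
1 [ 0.6401  0.0569  0.1196 46.5099] [ 3.4  0.5 -0.7 -2.2 -0.7 -0.4 -2.3  2.4]
   fixz [ 0.6385  0.0498 46.3859] [ 4.9  1.1 -2.5 -1.3 -1.8 -1.3 -1.   1.3]
3 tilt z [-0.3686 -0.3706  0.8525] ctr [0.5524 0.2067 0.1014]
2 tilt z [-0.3909 -0.3564  0.8486] ctr [0.5963 0.1275 0.1046]
1 tilt z [-0.4447 -0.3241  0.835 ] ctr [0.6404 0.0583 0.1222]
```

```bash
python3 -m jog '[[0,0,0,-0.036,0.008,0.0096,0.0854],[0,0,0,-0.036,0.008,0.0096,0.0854],[0,0,0,-0.036,0.008,0.0096,0.0854],[0,0,0,-0.036,0.008,0.0096,0.0854],[0,0,0,-0.036,0.008,0.0096,0.0854]]' >/dev/null
python3 -m jog '[[0,0,0,-0.036,0.008,0.0096,0.0854],[0,0,0,-0.036,0.008,0.0096,0.0854],[0,0,0,-0.036,0.008,0.0096,0.0854],[0,0,0,0,0,0,0.0854],[0,0,0,0,0,0,0.0854]]' >/dev/null
cat >> h.py <<'E'
YAW=43.2
def Rw(a=YAW): return Ro.from_euler("ZY",[a,-30],degrees=True).as_matrix()
Rt=Rw()@np.diag([1,-1,-1.])           # tool orientation inside a well
def lid(h,near):
    o=r.observe(); c=cam("wrist"); im=r.capture("wrist"); cv2.imwrite("pics/lid_last.png",im[:,:,::-1])
    hsv=cv2.cvtColor(im,cv2.COLOR_RGB2HSV); m=cv2.inRange(hsv,(5,110,60),(16,255,255)); m=cv2.morphologyEx(m,cv2.MORPH_OPEN,np.ones((5,5)))
    n,lb,s,ce=cv2.connectedComponentsWithStats(m); q=proj(c,np.r_[near,h])
    k=1+np.argmin([np.hypot(*(ce[i]-q)) if s[i,4]>150 else 1e9 for i in range(1,n)]); x,y,w,H,a=s[k]
    R=np.array(o["tcp_rot"]); yc=np.mean([plane(c,x,y+H/2,h)@R[:,1],plane(c,x+w,y+H/2,h)@R[:,1]])
    xc=plane(c,x+w/2,y+H,h)@R[:,0]+.021
    wid=abs(plane(c,x,y+H/2,h)@R[:,1]-plane(c,x+w,y+H/2,h)@R[:,1])
    p=R[:,0]*xc+R[:,1]*yc; print("lid box",s[k],"expected",q,"width",wid,"->",p[:2]); return p[:2]
E
python3 - <<'E'
from h import *
from scipy.optimize import least_squares
z=np.load("w2c.npz"); c=(z["f"],z["cx"],z["cy"],z["E"])
W={3:[(25,220),(208,220),(228,338),(70,338)],2:[(291,288),(468,288),(462,395),(303,395)],1:[(541,350),(720,348),(686,450),(530,450)]}
L=.03*np.array([(1,1,0),(1,-1,0),(-1,-1,0),(-1,1,0)])
px={k:np.array(v)/3+[185-1/3,95-1/3] for k,v in W.items()}
def res(p,fixz): 
    zz=.104 if fixz else p[4]; d=.09*np.array([np.cos(p[3]),np.sin(p[3]),0])
    return np.concatenate([proj(c,np.r_[p[:2],zz]+(k-2)*d+Rw(p[2])@l)-q for k in W for l,q in zip(L,px[k])])
for f in(0,1):
    s=least_squares(res,[.6,.14,43,2.1,.104],args=(f,),x_scale=[.01,.01,1,.02,.01]); d=.09*np.array([np.cos(s.x[3]),np.sin(s.x[3])]); print(s.x,[s.x[:2]+(k-2)*d for k in(1,2,3)]);print(np.round(s.fun,1))
st(); lid(.105,[.454,-.10])
E
```

```text
[ 0.5963  0.1274 43.6841  2.0709  0.1037] [array([0.6394, 0.0484]), array([0.5963, 0.1274]), array([0.5531, 0.2064])]
[-0.3 -0.2 -0.6 -0.7  0.9  0.6  0.5  1.  -0.1 -0.7  0.3 -1.1 -0.6  0.3
  0.4  0.7  1.6 -0.1  0.1  0.2 -1.6 -0.  -0.6  0.3]
[ 0.5963  0.1275 43.6837  2.0709  0.104 ] [array([0.6395, 0.0485]), array([0.5963, 0.1275]), array([0.5532, 0.2065])]
[-0.4 -0.3 -0.7 -0.7  0.8  0.6  0.4  1.  -0.1 -0.7  0.3 -1.1 -0.6  0.3
  0.4  0.7  1.7 -0.1  0.2  0.2 -1.5  0.  -0.6  0.4]
t 4.7 p [ 0.4544 -0.1009  0.2007] q [ 0.6199  0.3306 -0.6076  1.9464  0.2329  0.9335 -0.9179] F [ 0.7911  0.443  -0.0421] w 0.0852
[[ 0.7283  0.6852  0.0002]
 [ 0.6852 -0.7283 -0.0002]
 [ 0.      0.0003 -1.    ]]
lid box [ 289  176   50   53 2070] expected [314.5481 206.034 ] width 0.04050738702043977 -> [ 0.4544 -0.0991]
```

```bash
python3 -m jog '[[0,0,0,0.0012,-0.0013,0.03,0.0854],[0,0,0,0,0,0.03,0.0854],[0,0,0,0,0,0.03,0.0854],[0,0,0,0,0,0.03,0.0854],[0,0,0,0,0,0.0087,0.0854]]' | tail -6
python3 -m jog '[[0,0,0,0,0,0,0.0854],[0,0,0,0,0,0,0.02],[0,0,0,0,0,0,0.02],[0,0,0,0,0,0,0.02],[0,0,0,0,0,0,0.02]]' 70
python3 -m jog '[[0,0,0,0,0,0,0.02],[0,0,0,0,0,0,0.02],[0,0,0,0,0,-0.01,0.02],[0,0,0,0,0,-0.02,0.02],[0,0,0,0,0,-0.04,0.02]]' 
python3 -m jog '[[0,0,0,0,0,-0.04,0.02],[0,0,0,0,0,-0.03,0.02],[0,0,0,0,0,0,0.02],[0,0,0,0,0,0,0.02],[0,0,0,0,0,0,0.02]]'
python3 - <<'E'
from h import *
cv2.imwrite("pics/g1.png",r.capture("wrist")[:,:,::-1])
R=Rw(43.5)@np.diag([1,-1,-1.]); w=np.array([.6395,.0485,.104]); go(w-R[:,2]*(.072+.020),R)
E
```

```text
time: 5.25
position: [0.4542, -0.0968, 0.0698]
tcp_rot: [[0.725, 0.689, -0.003], [0.689, -0.725, 0.001], [-0.001, -0.003, -1.0]]
wrist_force: [-0.3, -0.6, -0.1]
width: 0.0852
gripper_force: 0.0
time: 5.75
position: [0.4553, -0.0985, 0.0731]
tcp_rot: [[0.727, 0.687, 0.002], [0.687, -0.727, -0.001], [0.001, 0.002, -1.0]]
wrist_force: [-1.0, 0.0, 8.7]
width: 0.0405
gripper_force: 69.5
time: 6.25
position: [0.4529, -0.0984, 0.1416]
tcp_rot: [[0.726, 0.687, -0.004], [0.687, -0.726, 0.001], [-0.002, -0.004, -1.0]]
wrist_force: [1.0, -1.0, -0.7]
width: 0.0402
gripper_force: 70.8
time: 6.75
position: [0.4537, -0.0986, 0.2111]
tcp_rot: [[0.727, 0.687, -0.002], [0.687, -0.727, 0.0], [-0.001, -0.001, -1.0]]
wrist_force: [-1.0, 0.1, -1.9]
width: 0.0406
gripper_force: 70.8
t 6.8 p [ 0.4537 -0.0985  0.2109] q [ 0.6301  0.3198 -0.624   1.9311  0.2253  0.9621 -0.9134] F [-0.5002 -0.4765 -1.8121] w 0.0406
[[ 0.7266  0.6871 -0.0021]
 [ 0.6871 -0.7266  0.0005]
 [-0.0012 -0.0018 -1.    ]]
turn deg [-0.0727 30.0685 -0.1241] shift before turn [0.1901 0.021  0.0269] shift after turn [0.1509 0.0213 0.1186]
```

```bash
python3 -m jog '[[0,0,0,0.025,0.003,-0.004,0.02],[0,0,0,0.035,0.004,-0.004,0.02],[0,0,0,0.035,0.004,0,0.02],[0,0,0,0.035,0.004,0,0.02],[0,0,0,0.035,0.004,0,0.02]]' >/dev/null
python3 -m jog '[[0,0,0,0.01,0.002,0,0.02],[0,7.5,0,0,0,0,0.02],[0,7.5,0,0,0,0,0.02],[0,7.5,0,0,0,0,0.02],[0,7.5,0,0,0,0,0.02]]' >/dev/null
python3 -m jog '[[0,0,0,0,0,0,0.02],[0,0,0,0,0,0,0.02],[0,0,0,0,0,0,0.02],[0,0,0,0,0,0,0.02],[0,0,0,0,0,0,0.02]]'
python3 - <<'E'
from h import *
cv2.imwrite("pics/g2.png",r.capture("wrist")[:,:,::-1])
R=Rw(43.5)@np.diag([1,-1,-1.]); w=np.array([.6395,.0485,.104]); go(w-R[:,2]*(.072+.010),R)
c=cam("wrist")
for p in [w]+[w+Rw(43.5)@(np.array(l)*.03) for l in((1,1,0),(1,-1,0),(-1,-1,0),(-1,1,0))]: print(proj(c,p))
E
```

```text
time: 8.3
position: [0.5965, 0.0084, 0.2202]
tcp_rot: [[0.627, 0.689, 0.363], [0.597, -0.724, 0.344], [0.5, 0.001, -0.866]]
wrist_force: [0.7, 0.5, -0.9]
width: 0.0405
gripper_force: 71.0
t 8.35 p [0.5965 0.0082 0.2201] q [ 0.8223  0.4601 -0.9102  1.9519 -0.0144  0.5109 -0.7627] F [-0.689   0.4563 -1.0416] w 0.0402
[[ 0.6272  0.6892  0.3627]
 [ 0.597  -0.7246  0.3443]
 [ 0.5001  0.0006 -0.866 ]]
turn deg [-0.0035 -0.0067  0.0755] shift before turn [-0.007   0.0004  0.0481] shift after turn [-0.007   0.0004  0.0481]
[315.9798 202.6889]
[282.6024 170.6926]
[349.4546 170.75  ]
[347.3239 232.7361]
[284.5276 232.698 ]
```

View pics/g2.png

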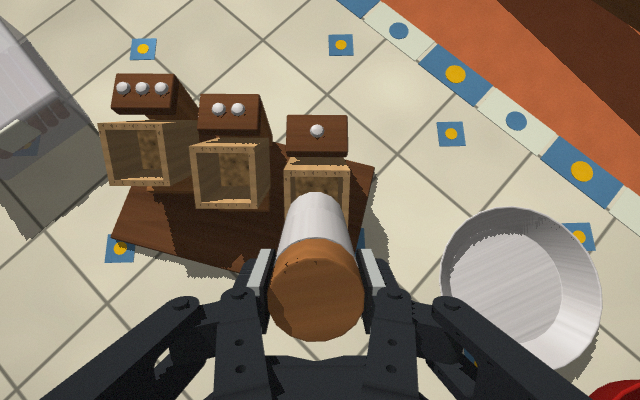

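The tin is held straight in the grip. The lid top is at (316,298) with its lower edge at about y=341, the tin's foot is at about (317,193), and well 1's rim (rear edge y≈167, x 284–350) matches prediction. I'll check the in-hand offset numerically.

Run:
```python
from h import *
im=cv2.imread("pics/g2.png").astype(int); g=im.sum(2)//3
print("col316 150-205",g[150:205,314:319].mean(1).astype(int).tolist())
print("col316 330-350",g[330:350,314:319].mean(1).astype(int).tolist())
print("row176 275-295",g[174:178,274:296].mean(0).astype(int).tolist()); print("row176 338-358",g[174:178,338:358].mean(0).astype(int).tolist())
c=cam("wrist");o=r.observe();R=np.array(o["tcp_rot"]);p=np.array(o["position"])
P=lambda x,y,z:proj(c,p+R@np.array([x,y,z]))
for d in(-.003,0,.003):print(d,"lid low",P(d-.021,0,-.033),"lidtop hi",P(d+.021,0,-.033),"foot hi",P(d+.021,0,.072))
```

```text
col316 150-205 [64, 43, 31, 29, 27, 28, 28, 57, 59, 58, 60, 59, 60, 60, 59, 142, 161, 162, 162, 163, 115, 99, 94, 99, 99, 100, 92, 68, 67, 69, 68, 69, 69, 67, 68, 66, 64, 70, 72, 72, 73, 73, 208, 208, 207, 208, 208, 208, 206, 207, 205, 207, 206, 205, 204]
col316 330-350 [69, 68, 67, 67, 65, 65, 64, 63, 62, 65, 60, 107, 194, 192, 194, 193, 192, 192, 192, 192]
row176 275-295 [30, 31, 31, 31, 28, 32, 31, 32, 32, 62, 93, 95, 96, 95, 96, 97, 84, 71, 85, 84, 85, 92]
row176 338-358 [86, 85, 86, 86, 89, 99, 100, 101, 102, 103, 96, 101, 45, 34, 33, 43, 51, 58, 64, 65]
-0.003 lid low [316.0841 348.5754] lidtop hi [316.1239 262.4052] foot hi [315.66   193.0481]
0 lid low [316.0867 342.9536] lidtop hi [316.127  255.5716] foot hi [315.6599 189.0225]
0.003 lid low [316.0893 337.2564] lidtop hi [316.1302 248.6368] foot hi [315.6598 184.9642]
```

```bash
cat > chk.py <<'E'
# stop the shell chain (exit 1) when axial reaction or any side load shows; prints force in tool axes
import sys; from workcell import r; import numpy as np
o=r.observe(); R=np.array(o["tcp_rot"]); F=R.T@np.array(o["wrist_force"]); w=np.array(eval(sys.argv[1])); az=np.array([-.3627,-.3442,.866])
print("t",round(o["time"],2),"F tool",F.round(1),"foot depth mm",round(float(-(np.array(o["position"])-w)@-R[:,2]+float(sys.argv[2]))*1000,1),"x,y mm",(R.T@(np.array(o["position"])-w))[:2].round(4)*1000,"w",round(o["width"],4))
sys.exit(abs(F[0])>9 or abs(F[1])>9 or F[2]<-float(sys.argv[3]))
E
W=[.6395,.0485,.104]
python3 -m jog '[[0,1,0,-0.0065,0.0009,0.01,0.02],[0,0,0,0,0,0.014,0.02],[0,0,0,0,0,0.014,0.02],[0,0,0,0,0,0.01,0.02],[0,0,0,0,0,0,0.02]]' >/dev/null
python3 -m jog '[[0,0,0,0,0,0,0.02],[0,0,0,0,0,0,0.02],[0,0,0,0,0,0,0.02],[0,0,0,0,0,0.0,0.02],[0,0,0,0,0,0,0.02]]' >/dev/null
python3 chk.py $W .072 9 && python3 -m jog '[[0,0,0,0,0,0.004,0.02],[0,0,0,0,0,0.004,0.02],[0,0,0,0,0,0.004,0.02],[0,0,0,0,0,0.003,0.02],[0,0,0,0,0,0,0.02]]' >/dev/null && python3 chk.py $W .072 9 && python3 -m jog '[[0,0,0,0,0,0.003,0.02],[0,0,0,0,0,0.003,0.02],[0,0,0,0,0,0.003,0.02],[0,0,0,0,0,0.003,0.02],[0,0,0,0,0,0,0.02]]' >/dev/null && python3 chk.py $W .072 9 && python3 -m jog '[[0,0,0,0,0,0.003,0.02],[0,0,0,0,0,0.003,0.02],[0,0,0,0,0,0.003,0.02],[0,0,0,0,0,0.003,0.02],[0,0,0,0,0,0,0.02]]' >/dev/null && python3 chk.py $W .072 9
```

```text
t 9.35 F tool [0.1 0.4 1.5] foot depth mm -10.7 x,y mm [1.2 1.9] w 0.0404False
```

```bash
sed -i 's/^sys.exit(\(.*\))$/sys.exit(int(\1))/' chk.py
python3 -m jog '[[0,0,0,0,0,0,0.02],[0,0,0,0,0,0,0.02],[0,0,0,0,0,0,0.02],[0,0,0,0,0,0.0,0.02],[0,0,0,0,0,0,0.02]]' | head -3
python3 chk.py [.6395,.0485,.104] .072 9
python3 - <<'E'
from h import *
R=Rw(43.5)@np.diag([1,-1,-1.]); w=np.array([.6395,.0485,.104]); go(w-R[:,2]*(.072+.010),R)
im=r.capture("wrist").astype(int); cv2.imwrite("pics/g3.png",im[:,:,::-1]); g=im.sum(2)//3
c=cam("wrist")
for p in [w]+[w+Rw(43.5)@(np.array(l)*.03) for l in((1,1,0),(1,-1,0),(-1,-1,0),(-1,1,0))]: print(proj(c,p))
print("col316 150-205",g[130:205,314:319].mean(1).astype(int).tolist())
for y in(158,162,166,170,190,210):print(y,g[y-1:y+2,260:376].mean(0).astype(int).tolist())
E
```

```text
time: 9.85
position: [0.6105, 0.0189, 0.1753]
tcp_rot: [[0.623, 0.687, 0.374], [0.589, -0.727, 0.354], [0.515, -0.0, -0.857]]
t 9.85 F tool [ 0.  -0.1  0.7] foot depth mm -10.4 x,y mm [1.2 1.6] w 0.0403
t 9.85 p [0.6105 0.0189 0.1753] q [ 0.7451  0.5302 -0.8486  1.9956  0.022   0.3817 -0.7831] F [ 0.1582  0.3476 -0.5634] w 0.0403
[[ 0.6228  0.6871  0.3741]
 [ 0.589  -0.7265  0.354 ]
 [ 0.515  -0.0001 -0.8572]]
turn deg [ 0.0447 -0.9999 -0.0859] shift before turn [ 0.0002 -0.0015  0.0005] shift after turn [ 0.0002 -0.0015  0.0005]
[313.5677 213.5426]
[273.2136 175.3701]
[353.6329 175.2051]
[351.1514 249.0945]
[276.2285 249.2717]
col316 150-205 [177, 161, 106, 89, 88, 66, 49, 55, 62, 70, 71, 70, 69, 70, 68, 68, 67, 66, 68, 67, 67, 59, 38, 32, 31, 28, 30, 33, 30, 63, 63, 64, 63, 64, 65, 64, 64, 64, 66, 169, 171, 171, 171, 171, 124, 106, 99, 100, 104, 106, 105, 105, 82, 75, 75, 74, 75, 74, 73, 74, 71, 71, 211, 218, 218, 219, 218, 218, 218, 217, 216, 216, 216, 215, 214]
158 [55, 37, 38, 37, 37, 37, 36, 38, 36, 40, 35, 36, 33, 36, 34, 36, 37, 50, 73, 53, 47, 48, 48, 48, 65, 83, 84, 75, 43,
[... 2361 characters left out ...]
, 68, 68, 66, 69, 67, 66, 67, 69, 68, 60]
210 [38, 35, 29, 32, 29, 31, 33, 31, 34, 31, 31, 32, 34, 32, 40, 94, 104, 106, 104, 106, 105, 104, 102, 59, 57, 56, 59, 69, 141, 197, 204, 209, 213, 216, 219, 221, 224, 224, 223, 223, 224, 224, 223, 223, 222, 224, 224, 225, 224, 222, 222, 222, 222, 221, 221, 218, 215, 211, 211, 212, 207, 206, 202, 199, 198, 192, 188, 183, 176, 172, 169, 167, 164, 162, 156, 148, 142, 137, 126, 117, 108, 91, 62, 61, 102, 104, 104, 104, 105, 104, 103, 105, 102, 35, 35, 33, 33, 34, 34, 34, 33, 33, 34, 35, 32, 34, 33, 34, 33, 34, 31, 38, 74, 103, 104, 103][ WARN:0@0.352] global loadsave.cpp:1063 imwrite_ Unsupported depth image for selected encoder is fallbacked to CV_8U.
```

```bash
W=[.6395,.0485,.104]
python3 -m jog '[[0,0,0,0.0015,-0.0014,0,0.02],[0,0,0,0,0,0.004,0.02],[0,0,0,0,0,0.004,0.02],[0,0,0,0,0,0.0,0.02],[0,0,0,0,0,0,0.02]]' >/dev/null
python3 chk.py $W .072 9 && python3 -m jog '[[0,0,0,0,0,0.004,0.02],[0,0,0,0,0,0.004,0.02],[0,0,0,0,0,0.004,0.02],[0,0,0,0,0,0.003,0.02],[0,0,0,0,0,0,0.02]]' >/dev/null && python3 chk.py $W .072 5 && python3 -m jog '[[0,0,0,0,0,0.003,0.02],[0,0,0,0,0,0.003,0.02],[0,0,0,0,0,0.003,0.02],[0,0,0,0,0,0.003,0.02],[0,0,0,0,0,0,0.02]]' >/dev/null && python3 chk.py $W .072 5 && python3 -m jog '[[0,0,0,0,0,0.003,0.02],[0,0,0,0,0,0.003,0.02],[0,0,0,0,0,0.002,0.02],[0,0,0,0,0,0,0.02],[0,0,0,0,0,0,0.02]]' >/dev/null && python3 chk.py $W .072 5
```

```text
t 10.4 F tool [-0.1  0.8  1.5] foot depth mm -2.2 x,y mm [ 2.7 -0. ] w 0.0405
t 10.9 F tool [-0.5  0.5  1. ] foot depth mm 13.0 x,y mm [ 2.6 -0.1] w 0.0402
t 11.4 F tool [-0.6  0.6  1.7] foot depth mm 24.9 x,y mm [ 2.6 -0. ] w 0.0405
t 11.9 F tool [-0.1 -0.5  0.8] foot depth mm 32.6 x,y mm [2.7 0.1] w 0.0404
```

```bash
W=[.6395,.0485,.104]
python3 -m jog '[[0,0,0,0,0,0.002,0.02],[0,0,0,0,0,0.002,0.02],[0,0,0,0,0,0.002,0.02],[0,0,0,0,0,0,0.02],[0,0,0,0,0,0,0.02]]' >/dev/null; python3 chk.py $W .072 1 && python3 -m jog '[[0,0,0,0,0,0.001,0.02],[0,0,0,0,0,0.001,0.02],[0,0,0,0,0,0.001,0.02],[0,0,0,0,0,0,0.02],[0,0,0,0,0,0,0.02]]' >/dev/null && python3 chk.py $W .072 1 && python3 -m jog '[[0,0,0,0,0,0.001,0.02],[0,0,0,0,0,0.001,0.02],[0,0,0,0,0,0.001,0.02],[0,0,0,0,0,0,0.02],[0,0,0,0,0,0,0.02]]' >/dev/null && python3 chk.py $W .072 1 && python3 -m jog '[[0,0,0,0,0,0.001,0.02],[0,0,0,0,0,0.001,0.02],[0,0,0,0,0,0.001,0.02],[0,0,0,0,0,0,0.02],[0,0,0,0,0,0,0.02]]' >/dev/null && python3 chk.py $W .072 1 && python3 -m jog '[[0,0,0,0,0,0.001,0.02],[0,0,0,0,0,0.001,0.02],[0,0,0,0,0,0.001,0.02],[0,0,0,0,0,0,0.02],[0,0,0,0,0,0,0.02]]' >/dev/null && python3 chk.py $W .072 1
```

```text
t 12.4 F tool [-0.4  0.6  0.8] foot depth mm 38.6 x,y mm [2.7 0.1] w 0.04
t 12.9 F tool [-0.7  0.4  1. ] foot depth mm 41.6 x,y mm [2.7 0.2] w 0.0406
t 13.4 F tool [-1.7  0.  -2.8] foot depth mm 44.5 x,y mm [2.8 0.3] w 0.0399
```

Contact at about 42 mm depth, with a 3.8 N rise. I'll ease off 1 mm, release and retreat.

```bash
python3 -m jog '[[0,0,0,0,0,-0.001,0.02],[0,0,0,0,0,0,0.02],[0,0,0,0,0,0,0.05],[0,0,0,0,0,0,0.065],[0,0,0,0,0,0,0.065]]' | tail -3
python3 -m jog '[[0,0,0,0,0,0,0.065],[0,0,0,0,0,-0.01,0.065],[0,0,0,0,0,-0.02,0.065],[0,0,0,0,0,-0.04,0.065],[0,0,0,0,0,-0.04,0.065]]' >/dev/null
python3 -m jog '[[0,-7.75,0,0,0,0,0.0854],[0,-7.75,0,0,0,0,0.0854],[0,-7.75,0,0,0,0,0.0854],[0,-7.75,0,0,0,0,0.0854],[0,0,0,0,0,0,0.0854]]' >/dev/null
python3 - <<'E'
from h import *
go(np.array([.45,-.33,.216]),Rw(43.5)@Ro.from_euler("Y",30,degrees=True).as_matrix()@np.diag([1,-1,-1.]))
im=r.capture("scene"); cv2.imwrite("pics/s1.png",im[:,:,::-1])
E
```

```text
wrist_force: [1.1, 1.0, -0.5]
width: 0.0648
gripper_force: 0.0
t 14.9 p [0.5907 0.006  0.2251] q [ 0.3201  0.4993 -0.5902  1.6012  0.2977  1.1325 -1.1472] F [ 1.1672  0.8316 -0.2589] w 0.0854
[[ 0.7216  0.6923 -0.0001]
 [ 0.6923 -0.7216  0.0009]
 [ 0.0005 -0.0007 -1.    ]]
turn deg [-0.0416 -0.0288  0.3114] shift before turn [-0.3342  0.1451  0.0088] shift after turn [-0.3334  0.1469  0.0091]
```

```bash
python3 -m jog '[[0,0,0,-0.037,0.0162,0.001,0.0854],[0,0,0,-0.037,0.0162,0.001,0.0854],[0,0,0,-0.037,0.0162,0.001,0.0854],[0,0,0,-0.037,0.0162,0.001,0.0854],[0,0,0,-0.037,0.0162,0.001,0.0854]]' >/dev/null
python3 -m jog '[[0,0,0,-0.037,0.0162,0.001,0.0854],[0,0,0,-0.037,0.0162,0.001,0.0854],[0,0,0,-0.037,0.0162,0.001,0.0854],[0,0,0,-0.037,0.0162,0.001,0.0854],[0,0,0,0,0,0,0.0854]]' >/dev/null
python3 - <<'E'
from h import *
p=lid(.12,[.45,-.332]); lid(.14,[.502,-.214]); go(np.r_[p,.08])
E
```

```text
lid box [ 292  166   51   54 2146] expected [313.5898 192.7099] width 0.04061662087359352 -> [ 0.4504 -0.3359]
lid box [ 204    0   65   63 3413] expected [233.3737  23.8921] width 0.040863052288104273 -> [ 0.5022 -0.2161]
t 16.05 p [ 0.4458 -0.3355  0.2145] q [ 0.9732  0.4521 -0.5584  1.7036  0.2662  1.062  -0.4888] F [-0.4224  0.6361  0.0567] w 0.0857
[[ 0.7298  0.6836  0.0013]
 [ 0.6836 -0.7298  0.0013]
 [ 0.0018 -0.     -1.    ]]
turn deg [0. 0. 0.] shift before turn [0.0029 0.0035 0.1345] shift after turn [0.0029 0.0035 0.1345]
```

```bash
python3 -m jog '[[0,0,0,0,0,0,0.0854],[0,0,0,0,0,0,0.0854],[0,0,0,0,0,0,0.0854],[0,0,0,0,0,0,0.0854],[0,0,0,0,0,0,0.0854]]' >/dev/null
python3 - <<'E'
from h import *
p=lid(.12,[.45,-.332]); lid(.14,[.502,-.214]); go(np.r_[p,.08])
E
```

```text
lid box [ 295  178   50   53 2094] expected [316.1551 204.2103] width 0.040427411049661854 -> [ 0.4506 -0.3357]
lid box [ 209    0   64   72 3643] expected [237.1658  33.6484] width 0.040495158001204457 -> [ 0.5027 -0.2165]
t 16.65 p [ 0.448  -0.3335  0.2147] q [ 0.9673  0.4531 -0.5585  1.7016  0.2673  1.0637 -0.4895] F [-0.4871  0.0889  0.6314] w 0.0854
[[ 0.7261  0.6876  0.0007]
 [ 0.6876 -0.7261  0.0008]
 [ 0.0011 -0.0001 -1.    ]]
turn deg [0. 0. 0.] shift before turn [0.0002 0.0034 0.1347] shift after turn [0.0002 0.0034 0.1347]
```

```bash
python3 -m jog '[[0,0,0,0,0.0034,0.03,0.0854],[0,0,0,0,0,0.04,0.0854],[0,0,0,0,0,0.04,0.0854],[0,0,0,0,0,0.0247,0.0854],[0,0,0,0,0,0,0.0854]]' >/dev/null
python3 -m jog '[[0,0,0,0,0,0,0.0854],[0,0,0,0,0,0,0.02],[0,0,0,0,0,0,0.02],[0,0,0,0,0,0,0.02],[0,0,0,0,0,0,0.02]]' 70
python3 -m jog '[[0,0,0,0,0,0,0.02],[0,0,0,0,0,0,0.02],[0,0,0,0,0,-0.02,0.02],[0,0,0,0,0,-0.04,0.02],[0,0,0,0,0,-0.04,0.02]]' >/dev/null
python3 -m jog '[[0,0,0,0,0,-0.04,0.02],[0,0,0,0,0,-0.03,0.02],[0,0,0,0,0,0,0.02],[0,0,0,0,0,0,0.02],[0,0,0,0,0,0,0.02]]'
python3 - <<'E'
from h import *
R=Rw(43.5)@np.diag([1,-1,-1.]); w=np.array([.5963,.1275,.104]); go(w-R[:,2]*(.08+.05),R)
E
```

```text
time: 17.65
position: [0.4507, -0.3364, 0.0813]
tcp_rot: [[0.727, 0.687, 0.002], [0.687, -0.727, -0.001], [0.001, 0.002, -1.0]]
wrist_force: [-1.4, 0.5, 7.5]
width: 0.0407
gripper_force: 69.9
time: 18.65
position: [0.4493, -0.3361, 0.2489]
tcp_rot: [[0.727, 0.687, -0.001], [0.687, -0.727, 0.002], [0.0, -0.002, -1.0]]
wrist_force: [-1.4, 0.4, -1.9]
width: 0.0408
gripper_force: 70.9
t 18.65 p [ 0.4493 -0.3361  0.2489] q [ 0.9777  0.4293 -0.5714  1.6391  0.2483  1.1484 -0.4686] F [-1.3667  0.3885 -1.892 ] w 0.0408
[[ 0.7265  0.6871 -0.0011]
 [ 0.6871 -0.7265  0.0017]
 [ 0.0004 -0.0019 -1.    ]]
turn deg [-0.0836 29.9798 -0.1231] shift before turn [ 0.3603 -0.2356  0.0329] shift after turn [ 0.2962 -0.2351  0.2083]
```

```bash
python3 -m jog '[[0,0,0,0.036,-0.0236,0,0.02],[0,0,0,0.036,-0.0236,0,0.02],[0,0,0,0.036,-0.0236,0,0.02],[0,0,0,0.036,-0.0236,0,0.02],[0,0,0,0.036,-0.0236,0,0.02]]' >/dev/null
python3 -m jog '[[0,0,0,0.036,-0.0236,0,0.02],[0,0,0,0.036,-0.0236,0,0.02],[0,0,0,0.036,-0.0236,0,0.02],[0,0,0,0.036,-0.0236,0,0.02],[0,0,0,0.036,-0.0236,0,0.02]]' >/dev/null
python3 -m jog '[[0,7.75,0,0,0,0,0.02],[0,7.75,0,0,0,0,0.02],[0,7.75,0,0,0,0,0.02],[0,7.75,0,0,0,0,0.02],[0,0,0,0,0,0,0.02]]' >/dev/null
python3 -m jog '[[0,0,0,0,0,0,0.02],[0,0,0,0,0,0,0.02],[0,0,0,0,0,0,0.02],[0,0,0,0,0,0,0.02],[0,0,0,0,0,0,0.02]]' >/dev/null
python3 - <<'E'
from h import *
R=Rw(43.5)@np.diag([1,-1,-1.]); w=np.array([.5963,.1275,.104]); go(w-R[:,2]*(.08+.015),R)
E
```

```text
t 20.65 p [0.5495 0.0843 0.2505] q [ 0.7725  0.3206 -0.9529  2.048  -0.1351  0.4724 -0.8006] F [-0.9752  0.5328 -0.7043] w 0.0409
[[ 0.6224  0.6896  0.3702]
 [ 0.5922 -0.7241  0.3534]
 [ 0.5118 -0.0007 -0.8591]]
turn deg [-0.0847 -0.7815  0.069 ] shift before turn [-0.019   0.001   0.0634] shift after turn [-0.0181  0.0009  0.0637]
```

```bash
python3 -m jog '[[0,0,0,-0.01,0.001,0.01,0.02],[0,0,0,-0.008,0,0.02,0.02],[0,0,0,0,0,0.02,0.02],[0,0,0,0,0,0.013,0.02],[0,0,0,0,0,0,0.02]]' >/dev/null
python3 -m jog '[[0,0,0,0,0,0,0.02],[0,0,0,0,0,0,0.02],[0,0,0,0,0,0,0.02],[0,0,0,0,0,0,0.02],[0,0,0,0,0,0,0.02]]' >/dev/null
cat >> h.py <<'E'
def edges(a,lo,thr=18):
    d=np.diff(a.astype(float)); return [(lo+i+1,int(d[i])) for i in range(len(d)) if abs(d[i])>thr]
def fit(w,L,down):
    """w: mouth; L: TCP to foot; down: TCP below tin top"""
    o=st(); c=cam("wrist"); im=r.capture("wrist"); cv2.imwrite("pics/f%d.png"%int(o["time"]*100),im[:,:,::-1]); g=im.mean(2); R=np.array(o["tcp_rot"]);p=np.array(o["position"])
    P=lambda x,y,z:proj(c,p+R@np.array([x,y,z])); V=Rw(43.5)
    q=[proj(c,w+V@np.array(l)) for l in((.03,.03,0),(.03,-.03,0),(-.03,-.03,0),(-.03,.03,0),(.024,0,0))]; print("rim corners+inner rear",np.array(q).round(1).tolist())
    for d in(-.002,0,.002): print(d,"lid low",P(d-.021,0,-down)[1].round(1),"foot hi",P(d+.021,0,L)[1].round(1),"foot x",P(d,-.021,L).round(1),P(d,.021,L).round(1))
    x0=int(P(0,0,L)[0]); y0=int(q[4][1])
    print("col",x0,edges(g[y0-30:y0+40,x0-2:x0+3].mean(1),y0-30),"low",edges(g[325:372,x0-2:x0+3].mean(1),325))
    for y in(y0+6,int(P(.0,0,L)[1])): print("row",y,edges(g[y-1:y+2,x0-65:x0+65].mean(0),x0-65))
    print("foot rel well (tool x,y; d=0) mm",1000*((V@np.diag([1,-1,-1.])).T@(p+R@np.array([0,0,L])-w)))
E
python3 - <<'E'
from h import *
fit(np.array([.5963,.1275,.104]),.08,.04)
E
```

```text
t 21.65 p [0.5623 0.0934 0.1872] q [ 0.6211  0.4176 -0.8299  2.117  -0.0566  0.2962 -0.8583] F [-0.7088 -0.0688 -1.5919] w 0.0406
[[ 0.6241  0.6874  0.3715]
 [ 0.5904 -0.7263  0.3521]
 [ 0.5118 -0.0004 -0.8591]]
rim corners+inner rear [[275.7, 171.8], [351.8, 171.7], [349.5, 242.0], [278.4, 242.2], [313.7, 179.2]]
-0.002 lid low 359.2 foot hi 189.0 foot x [288.2 215.6] [343.  215.5]
0 lid low 355.3 foot hi 186.4 foot x [288.1 213.1] [343.  213.1]
0.002 lid low 351.4 foot hi 183.8 foot x [288.  210.6] [343.1 210.6]
col 315 [(157, 22), (166, 102), (171, -48), (179, -23), (187, 62), (188, 75)] low [(351, 117), (361, -96)]
row 185 [(276, 21), (277, 41), (284, -31), (344, 34), (352, -62), (367, -24), (369, 48), (371, -35), (372, 34), (377, 21), (378, 22)]
row 213 [(277, 23), (278, 41), (285, -37), (286, 21), (287, 93), (288, 21), (351, -58), (374, 40)]
foot rel well (tool x,y; d=0) mm [  1.0368   1.3826 -16.1422]
```

```bash
W=[.5963,.1275,.104]
python3 -m jog '[[0,0,0,0,-0.0008,0.005,0.02],[0,0,0,0,0,0.005,0.02],[0,0,0,0,0,0.004,0.02],[0,0,0,0,0,0.004,0.02],[0,0,0,0,0,0,0.02]]' >/dev/null
python3 chk.py $W .08 5 && python3 -m jog '[[0,0,0,0,0,0.004,0.02],[0,0,0,0,0,0.004,0.02],[0,0,0,0,0,0.004,0.02],[0,0,0,0,0,0.003,0.02],[0,0,0,0,0,0,0.02]]' >/dev/null && python3 chk.py $W .08 4 && python3 -m jog '[[0,0,0,0,0,0.004,0.02],[0,0,0,0,0,0.004,0.02],[0,0,0,0,0,0.004,0.02],[0,0,0,0,0,0.003,0.02],[0,0,0,0,0,0,0.02]]' >/dev/null && python3 chk.py $W .08 4 && python3 -m jog '[[0,0,0,0,0,0.002,0.02],[0,0,0,0,0,0.002,0.02],[0,0,0,0,0,0.002,0.02],[0,0,0,0,0,0,0.02],[0,0,0,0,0,0,0.02]]' >/dev/null && python3 chk.py $W .08 1.5  && python3 -m jog '[[0,0,0,0,0,0.001,0.02],[0,0,0,0,0,0.001,0.02],[0,0,0,0,0,0.001,0.02],[0,0,0,0,0,0,0.02],[0,0,0,0,0,0,0.02]]' >/dev/null && python3 chk.py $W .08 1.2 && python3 -m jog '[[0,0,0,0,0,0.001,0.02],[0,0,0,0,0,0.001,0.02],[0,0,0,0,0,0.001,0.02],[0,0,0,0,0,0,0.02],[0,0,0,0,0,0,0.02]]' >/dev/null && python3 chk.py $W .08 1.2
```

```text
t 22.2 F tool [-0.1 -0.2  0.6] foot depth mm 2.8 x,y mm [ 1.1 -0.2] w 0.0402
t 22.7 F tool [-1.3  0.1  0.6] foot depth mm 17.6 x,y mm [1.1 0. ] w 0.0406
t 23.2 F tool [-0.7 -0.   0.3] foot depth mm 32.7 x,y mm [ 1.1 -0. ] w 0.0405
t 23.7 F tool [-1.2  0.2  1.5] foot depth mm 38.3 x,y mm [1.2 0.2] w 0.0405
t 24.2 F tool [-0.8 -0.2  0.1] foot depth mm 41.2 x,y mm [1.2 0.3] w 0.0405
t 24.7 F tool [0.3 0.4 0.8] foot depth mm 44.1 x,y mm [1.2 0.3] w 0.0405
```

```bash
W=[.5963,.1275,.104]
D() { python3 chk.py $W .08 1.3; }
python3 -m jog '[[0,0,0,0,0,0.001,0.02],[0,0,0,0,0,0.001,0.02],[0,0,0,0,0,0.0005,0.02],[0,0,0,0,0,0,0.02],[0,0,0,0,0,0,0.02]]' >/dev/null; D && python3 -m jog '[[0,0,0,0,0,0.001,0.02],[0,0,0,0,0,0.001,0.02],[0,0,0,0,0,0.0005,0.02],[0,0,0,0,0,0,0.02],[0,0,0,0,0,0,0.02]]' >/dev/null && D && python3 -m jog '[[0,0,0,0,0,0.001,0.02],[0,0,0,0,0,0.001,0.02],[0,0,0,0,0,0.0005,0.02],[0,0,0,0,0,0,0.02],[0,0,0,0,0,0,0.02]]' >/dev/null && D && python3 -m jog '[[0,0,0,0,0,0.001,0.02],[0,0,0,0,0,0.001,0.02],[0,0,0,0,0,0.0005,0.02],[0,0,0,0,0,0,0.02],[0,0,0,0,0,0,0.02]]' >/dev/null && D && python3 -m jog '[[0,0,0,0,0,0.001,0.02],[0,0,0,0,0,0.001,0.02],[0,0,0,0,0,0.0005,0.02],[0,0,0,0,0,0,0.02],[0,0,0,0,0,0,0.02]]' >/dev/null && D && python3 -m jog '[[0,0,0,0,0,0.001,0.02],[0,0,0,0,0,0.001,0.02],[0,0,0,0,0,0.0005,0.02],[0,0,0,0,0,0,0.02],[0,0,0,0,0,0,0.02]]' >/dev/null && D && python3 -m jog '[[0,0,0,0,0,0.001,0.02],[0,0,0,0,0,0.001,0.02],[0,0,0,0,0,0.0005,0.02],[0,0,0,0,0,0,0.02],[0,0,0,0,0,0,0.02]]' >/dev/null && D && python3 -m jog '[[0,0,0,0,0,0.001,0.02],[0,0,0,0,0,0.001,0.02],[0,0,0,0,0,0.0005,0.02],[0,0,0,0,0,0,0.02],[0,0,0,0,0,0,0.02]]' >/dev/null && D
```

```text
t 25.2 F tool [0.3 1.3 0.6] foot depth mm 46.7 x,y mm [1.2 0.2] w 0.0408
t 25.7 F tool [ 0.3 -0.2  0.4] foot depth mm 49.2 x,y mm [1.2 0.2] w 0.0404
t 26.2 F tool [-1.   1.1  1. ] foot depth mm 51.7 x,y mm [1.2 0.2] w 0.0407
t 26.7 F tool [-0.9 -0.6  1.3] foot depth mm 54.2 x,y mm [1.3 0.2] w 0.041
t 27.2 F tool [-1.2  0.4  1. ] foot depth mm 56.7 x,y mm [1.2 0.2] w 0.0408
t 27.7 F tool [-1.3  0.2  1.5] foot depth mm 59.2 x,y mm [1.2 0.2] w 0.0405
t 28.2 F tool [-0.9  0.1 -2.8] foot depth mm 61.7 x,y mm [1.3 0.3] w 0.0407
```

```bash
python3 -m jog '[[0,0,0,0,0,-0.001,0.02],[0,0,0,0,0,0,0.02],[0,0,0,0,0,0,0.05],[0,0,0,0,0,0,0.065],[0,0,0,0,0,0,0.065]]' | tail -3
python3 -m jog '[[0,0,0,0,0,0,0.065],[0,0,0,0,0,-0.01,0.065],[0,0,0,0,0,-0.03,0.065],[0,0,0,0,0,-0.04,0.065],[0,0,0,0,0,-0.04,0.065]]' >/dev/null
python3 -m jog '[[0,-7.75,0,0,0,0,0.0854],[0,-7.75,0,0,0,0,0.0854],[0,-7.75,0,0,0,0,0.0854],[0,-7.75,0,0,0,0,0.0854],[0,0,0,0,0,0,0.0854]]' >/dev/null
python3 - <<'E'
from h import *
go(np.array([.5027,-.2165,.235]))
E
```

```text
wrist_force: [0.1, -0.7, 0.3]
width: 0.065
gripper_force: 0.0
t 29.7 p [0.5463 0.0836 0.2249] q [ 0.4612  0.5732 -1.0767  1.6926  0.5345  1.2103 -1.5545] F [-0.5197  1.149  -0.2212] w 0.0853
[[ 0.7218  0.6921 -0.005 ]
 [ 0.6921 -0.7218 -0.002 ]
 [-0.005  -0.0021 -1.    ]]
turn deg [0. 0. 0.] shift before turn [-0.2392  0.1864 -0.0093] shift after turn [-0.2392  0.1864 -0.0093]
```

```bash
python3 -m jog '[[0,0,0,-0.03,0.0233,-0.0012,0.0854],[0,0,0,-0.03,0.0233,-0.0012,0.0854],[0,0,0,-0.03,0.0233,-0.0012,0.0854],[0,0,0,-0.03,0.0233,-0.0012,0.0854],[0,0,0,-0.03,0.0233,-0.0012,0.0854]]' >/dev/null
python3 -m jog '[[0,0,0,-0.03,0.0233,-0.0012,0.0854],[0,0,0,-0.03,0.0233,-0.0012,0.0854],[0,0,0,-0.03,0.0233,-0.0012,0.0854],[0,0,0,0,0,0,0.0854],[0,0,0,0,0,0,0.0854]]' >/dev/null
python3 -m jog '[[0,0,0,0,0,0,0.0854],[0,0,0,0,0,0,0.0854],[0,0,0,0,0,0,0.0854],[0,0,0,0,0,0,0.0854],[0,0,0,0,0,0,0.0854]]' >/dev/null
python3 - <<'E'
from h import *
p=lid(.14,[.5027,-.2165]); go(np.r_[p,.095],Rw(43.5)@Ro.from_euler("Y",30,degrees=True).as_matrix()@np.diag([1,-1,-1.]))
E
```

```text
lid box [ 289  172   51   53 2114] expected [314.3531 200.1841] width 0.040983241473076304 -> [ 0.502  -0.2172]
t 31.25 p [ 0.4997 -0.221   0.2347] q [ 1.0634  0.574  -1.1381  1.6955  0.551   1.2378 -1.0164] F [ 0.7904  0.2966 -0.2439] w 0.085
[[ 0.7255  0.6882 -0.0034]
 [ 0.6882 -0.7255 -0.0021]
 [-0.0039 -0.0008 -1.    ]]
turn deg [-0.0458  0.2213 -0.0136] shift before turn [ 0.0049 -0.0011  0.1397] shift after turn [ 0.0043 -0.0012  0.1397]
```

```bash
python3 -m jog '[[0,0,0,0.0045,-0.0011,0.03,0.0854],[0,0,0,0,0,0.04,0.0854],[0,0,0,0,0,0.04,0.0854],[0,0,0,0,0,0.0297,0.0854],[0,0,0,0,0,0,0.0854]]' >/dev/null
python3 -m jog '[[0,0,0,0,0,0,0.0854],[0,0,0,0,0,0,0.02],[0,0,0,0,0,0,0.02],[0,0,0,0,0,0,0.02],[0,0,0,0,0,0,0.02]]' 70
python3 -m jog '[[0,0,0,0,0,0,0.02],[0,0,0,0,0,0,0.02],[0,0,0,0,0,-0.02,0.02],[0,0,0,0,0,-0.04,0.02],[0,0,0,0,0,-0.04,0.02]]' >/dev/null
python3 -m jog '[[0,0,0,0,0,-0.04,0.02],[0,0,0,0,0,-0.035,0.02],[0,0,0,0,0,0,0.02],[0,0,0,0,0,0,0.02],[0,0,0,0,0,0,0.02]]'
python3 - <<'E'
from h import *
R=Rw(43.5)@np.diag([1,-1,-1.]); w=np.array([.5532,.2065,.104]); go(w-R[:,2]*(.095+.05),R)
E
```

```text
time: 32.25
position: [0.5022, -0.2178, 0.0963]
tcp_rot: [[0.726, 0.688, -0.002], [0.688, -0.726, -0.003], [-0.003, 0.001, -1.0]]
wrist_force: [-1.0, 1.6, 8.2]
width: 0.0408
gripper_force: 70.0
time: 33.25
position: [0.5013, -0.2177, 0.2688]
tcp_rot: [[0.726, 0.688, -0.006], [0.688, -0.726, -0.002], [-0.005, -0.002, -1.0]]
wrist_force: [-0.1, -0.2, -1.5]
width: 0.0406
gripper_force: 71.0
t 33.25 p [ 0.5013 -0.2177  0.2688] q [ 1.0658  0.5451 -1.1542  1.6363  0.5151  1.308  -0.9891] F [-0.0624 -0.2313 -1.5086] w 0.0406
[[ 0.7261  0.6876 -0.0055]
 [ 0.6876 -0.7261 -0.002 ]
 [-0.0054 -0.0024 -1.    ]]
turn deg [-0.1155 30.3089 -0.0964] shift before turn [ 0.2571 -0.2722  0.0384] shift after turn [ 0.2031 -0.272   0.1625]
```

```bash
python3 -m jog '[[0,0,0,0.0257,-0.0272,0,0.02],[0,0,0,0.0257,-0.0272,0,0.02],[0,0,0,0.0257,-0.0272,0,0.02],[0,0,0,0.0257,-0.0272,0,0.02],[0,0,0,0.0257,-0.0272,0,0.02]]' >/dev/null
python3 -m jog '[[0,0,0,0.0257,-0.0272,0,0.02],[0,0,0,0.0257,-0.0272,0,0.02],[0,0,0,0.0257,-0.0272,0,0.02],[0,0,0,0.0257,-0.0272,0,0.02],[0,0,0,0.0257,-0.0272,0,0.02]]' >/dev/null
python3 -m jog '[[0,7.75,0,0,0,0,0.02],[0,7.75,0,0,0,0,0.02],[0,7.75,0,0,0,0,0.02],[0,7.75,0,0,0,0,0.02],[0,0,0,0,0,0,0.02]]' >/dev/null
python3 -m jog '[[0,0,0,0,0,0,0.02],[0,0,0,0,0,0,0.02],[0,0,0,0,0,0,0.02],[0,0,0,0,0,0,0.02],[0,0,0,0,0,0,0.02]]' >/dev/null
python3 - <<'E'
from h import *
R=Rw(43.5)@np.diag([1,-1,-1.]); w=np.array([.5532,.2065,.104]); go(w-R[:,2]*(.095+.015),R)
E
```

```text
t 35.25 p [0.5018 0.158  0.2695] q [ 0.9258  0.337  -1.3965  2.1143  0.3054  0.4696 -1.4223] F [ 0.0295 -0.5428 -1.7147] w 0.0408
[[ 0.6227  0.6893  0.3702]
 [ 0.5918 -0.7245  0.3533]
 [ 0.5118 -0.0009 -0.8591]]
turn deg [-0.0833 -0.7821  0.0368] shift before turn [-0.0225  0.0003  0.0684] shift after turn [-0.0216  0.0002  0.0687]
```

```bash
python3 -m jog '[[0,0,0,-0.01,0,0.01,0.02],[0,0,0,-0.011,0,0.02,0.02],[0,0,0,0,0,0.02,0.02],[0,0,0,0,0,0.018,0.02],[0,0,0,0,0,0,0.02]]' >/dev/null
python3 -m jog '[[0,0,0,0,0,0,0.02],[0,0,0,0,0,0,0.02],[0,0,0,0,0,0,0.02],[0,0,0,0,0,0,0.02],[0,0,0,0,0,0,0.02]]' >/dev/null
python3 - <<'E'
from h import *
fit(np.array([.5532,.2065,.104]),.095,.045)
E
```

```text
t 36.25 p [0.514  0.1678 0.2003] q [ 0.6217  0.3828 -1.0658  2.203   0.4583  0.2665 -1.5537] F [-0.3033  0.4453 -1.8033] w 0.0407
[[ 0.6245  0.6869  0.3717]
 [ 0.5899 -0.7267  0.352 ]
 [ 0.5119 -0.0006 -0.859 ]]
rim corners+inner rear [[278.2, 169.3], [350.1, 169.1], [348.1, 235.9], [280.6, 236.1], [314.1, 176.2]]
-0.002 lid low 368.9 foot hi 184.2 foot x [289.8 209.4] [341.4 209.4]
0 lid low 364.9 foot hi 181.8 foot x [289.7 207.1] [341.5 207. ]
0.002 lid low 360.8 foot hi 179.3 foot x [289.7 204.7] [341.6 204.7]
col 315 [(164, 97), (169, -60), (176, -25), (181, 32), (182, 94)] low [(359, 89), (360, 42), (361, -135)]
row 182 [(262, -23), (263, -24), (264, -18), (266, 18), (267, 26), (268, 21), (277, -18), (278, -90), (286, -28), (305, 20), (306, 24), (307, 23), (309, 25), (321, -20), (322, -22), (325, -20), (343, 35), (350, -44), (351, -20), (364, -22), (367, 38), (369, -27), (373, 20), (374, 26), (375, 22)]
row 207 [(260, -26), (261, -18), (264, 18), (265, 26), (266, 18), (270, -56), (271, -73), (280, 32), (288, 72), (289, 18), (349, -41), (350, -19), (371, 24)]
foot rel well (tool x,y; d=0) mm [  1.8088   1.1566 -15.9336]
```

```bash
W=[.5532,.2065,.104]
sed -i 's/^print(/print("q3,q6",np.round([o["qpos"][2],o["qpos"][5]],3),/' chk.py
python3 -m jog '[[0,0,0,-0.0015,-0.0008,0.004,0.02],[0,0,0,0,0,0.005,0.02],[0,0,0,0,0,0.004,0.02],[0,0,0,0,0,0.004,0.02],[0,0,0,0,0,0,0.02]]' >/dev/null
python3 chk.py $W .095 5 && python3 -m jog '[[0,0,0,0,0,0.004,0.02],[0,0,0,0,0,0.004,0.02],[0,0,0,0,0,0.004,0.02],[0,0,0,0,0,0.003,0.02],[0,0,0,0,0,0,0.02]]' >/dev/null && python3 chk.py $W .095 4 && python3 -m jog '[[0,0,0,0,0,0.004,0.02],[0,0,0,0,0,0.004,0.02],[0,0,0,0,0,0.004,0.02],[0,0,0,0,0,0.003,0.02],[0,0,0,0,0,0,0.02]]' >/dev/null && python3 chk.py $W .095 4 && python3 -m jog '[[0,0,0,0,0,0.002,0.02],[0,0,0,0,0,0.002,0.02],[0,0,0,0,0,0.002,0.02],[0,0,0,0,0,0,0.02],[0,0,0,0,0,0,0.02]]' >/dev/null && python3 chk.py $W .095 1.5
```

```text
q3,q6 [-0.974  0.219] t 36.8 F tool [-0.6 -0.6  0.4] foot depth mm 2.0 x,y mm [ 0.4 -0.8] w 0.0407
q3,q6 [-0.911  0.187] t 37.3 F tool [-0.   0.5  0.9] foot depth mm 16.8 x,y mm [ 0.4 -0.5] w 0.0409
q3,q6 [-0.905  0.179] t 37.8 F tool [-1.4  0.2  1.1] foot depth mm 31.7 x,y mm [ 0.4 -0.3] w 0.0402
q3,q6 [-0.903  0.179] t 38.3 F tool [-1.1  0.8  0.6] foot depth mm 37.3 x,y mm [ 0.6 -0.2] w 0.0409
```

```bash
W=[.5532,.2065,.104]
D() { python3 chk.py $W .095 1.3; }
python3 -m jog '[[0,0,0,0,0,0.001,0.02],[0,0,0,0,0,0.001,0.02],[0,0,0,0,0,0.0005,0.02],[0,0,0,0,0,0,0.02],[0,0,0,0,0,0,0.02]]' >/dev/null; D && python3 -m jog '[[0,0,0,0,0,0.001,0.02],[0,0,0,0,0,0.001,0.02],[0,0,0,0,0,0.0005,0.02],[0,0,0,0,0,0,0.02],[0,0,0,0,0,0,0.02]]' >/dev/null && D && python3 -m jog '[[0,0,0,0,0,0.001,0.02],[0,0,0,0,0,0.001,0.02],[0,0,0,0,0,0.0005,0.02],[0,0,0,0,0,0,0.02],[0,0,0,0,0,0,0.02]]' >/dev/null && D && python3 -m jog '[[0,0,0,0,0,0.001,0.02],[0,0,0,0,0,0.001,0.02],[0,0,0,0,0,0.0005,0.02],[0,0,0,0,0,0,0.02],[0,0,0,0,0,0,0.02]]' >/dev/null && D && python3 -m jog '[[0,0,0,0,0,0.001,0.02],[0,0,0,0,0,0.001,0.02],[0,0,0,0,0,0.0005,0.02],[0,0,0,0,0,0,0.02],[0,0,0,0,0,0,0.02]]' >/dev/null && D && python3 -m jog '[[0,0,0,0,0,0.001,0.02],[0,0,0,0,0,0.001,0.02],[0,0,0,0,0,0.0005,0.02],[0,0,0,0,0,0,0.02],[0,0,0,0,0,0,0.02]]' >/dev/null && D && python3 -m jog '[[0,0,0,0,0,0.001,0.02],[0,0,0,0,0,0.001,0.02],[0,0,0,0,0,0.0005,0.02],[0,0,0,0,0,0,0.02],[0,0,0,0,0,0,0.02]]' >/dev/null && D && python3 -m jog '[[0,0,0,0,0,0.001,0.02],[0,0,0,0,0,0.001,0.02],[0,0,0,0,0,0.0005,0.02],[0,0,0,0,0,0,0.02],[0,0,0,0,0,0,0.02]]' >/dev/null && D && python3 -m jog '[[0,0,0,0,0,0.001,0.02],[0,0,0,0,0,0.001,0.02],[0,0,0,0,0,0.0005,0.02],[0,0,0,0,0,0,0.02],[0,0,0,0,0,0,0.02]]' >/dev/null && D && python3 -m jog '[[0,0,0,0,0,0.001,0.02],[0,0,0,0,0,0.001,0.02],[0,0,0,0,0,0.0005,0.02],[0,0,0,0,0,0,0.02],[0,0,0,0,0,0,0.02]]' >/dev/null && D
```

```text
q3,q6 [-0.901  0.179] t 38.8 F tool [-0.3  0.7  1.5] foot depth mm 40.0 x,y mm [ 0.5 -0.3] w 0.0407
q3,q6 [-0.899  0.178] t 39.3 F tool [-0.3  0.   1.1] foot depth mm 42.5 x,y mm [ 0.6 -0.3] w 0.0407
q3,q6 [-0.896  0.178] t 39.8 F tool [-1.3 -0.3  1.3] foot depth mm 45.0 x,y mm [ 0.5 -0.3] w 0.0406
q3,q6 [-0.894  0.178] t 40.3 F tool [-1.4  0.1  1.8] foot depth mm 47.5 x,y mm [ 0.5 -0.3] w 0.0408
q3,q6 [-0.891  0.178] t 40.8 F tool [-0.7  0.4 -0.8] foot depth mm 49.9 x,y mm [ 0.6 -0.2] w 0.0406
q3,q6 [-0.887  0.178] t 41.3 F tool [-0.3 -0.1 -4.3] foot depth mm 52.4 x,y mm [ 0.6 -0.2] w 0.0405
```

Contact at about 49 mm. I'll ease back 2 mm, release and retreat.

```bash
python3 -m jog '[[0,0,0,0,0,-0.001,0.02],[0,0,0,0,0,-0.001,0.02],[0,0,0,0,0,0,0.02],[0,0,0,0,0,0,0.05],[0,0,0,0,0,0,0.065]]' | tail -3
python3 -m jog '[[0,0,0,0,0,0,0.065],[0,0,0,0,0,-0.01,0.065],[0,0,0,0,0,-0.03,0.065],[0,0,0,0,0,-0.03,0.065],[0,0,0,0,0,-0.03,0.065]]' >/dev/null
python3 -m jog '[[0,-7.75,0,0,0,0,0.07],[0,-7.75,0,0,0,-0.02,0.07],[0,-7.75,0,-0.03,0,-0.02,0.07],[0,-7.75,0,-0.03,0,-0.02,0.07],[0,0,0,-0.03,0,-0.02,0.07]]' >/dev/null
python3 -m jog '[[0,0,0,-0.03,0.03,0,0.07],[0,0,0,-0.03,0.03,0,0.07],[0,0,0,0,0.03,0,0.07],[0,0,0,0,0,0,0.07],[0,0,0,0,0,0,0.07]]' >/dev/null
python3 - <<'E'
from h import *
st(); s=r.capture("scene"); t=r.capture("top")
s=cv2.resize(s[130:290,260:430],None,fx=2.3,fy=2.3,interpolation=cv2.INTER_CUBIC); t=cv2.resize(t[140:300,190:360],None,fx=2.3,fy=2.3,interpolation=cv2.INTER_CUBIC)
cv2.imwrite("pics/end.png",np.hstack([s,t])[:,:,::-1])
E
```

```text
wrist_force: [-0.6, 0.2, 1.2]
width: 0.0631
gripper_force: 0.0
t 43.3 p [ 0.4426 -0.0224  0.2927] q [ 0.9656  0.3833 -1.3518  1.8313  0.3931  1.2467 -1.3145] F [-0.3651  0.6847 -0.1127] w 0.0699
[[ 0.727   0.6867  0.0001]
 [ 0.6867 -0.727   0.0022]
 [ 0.0016 -0.0015 -1.    ]]
```

View pics/end.png

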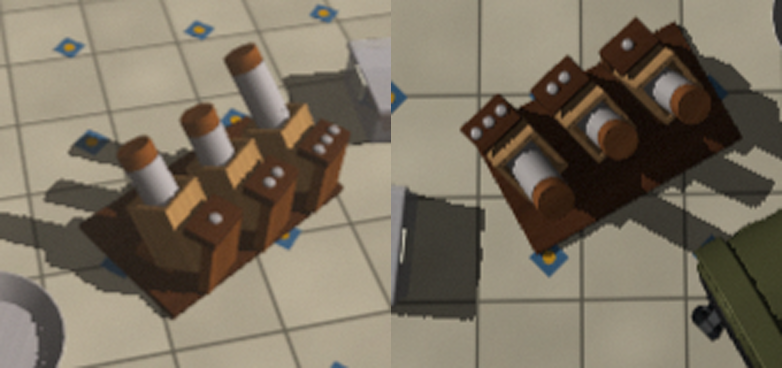

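All three tins stand lid-up and seated in the wells with 1, 2 and 3 studs (lids at about (140,155), (203,122) and (245,58) in the left half), and the arm is clear.

```bash
python3 -c "
from workcell import r
print(r.sign_off())"
```

```text
the job is handed in; nothing more can be done
None
```

The short, medium and tall tins went in that order into the one-, two- and three-stud wells, each felt down onto its cork before release; the job was handed in at about 43 s and no verdict was returned.

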